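# Find the tired vortex-mixer head and scrap it

## Robot

A 6-joint arm with a two-finger parallel gripper is mounted at the origin on the work surface. World frame = base frame: x ahead of the robot, y to its left, z up, the work surface at z = 0. Lengths are in m, angles in rad, forces in N, time in s.
With the tool pointing down it reaches from about 0.3 to 0.875 m from the base axis. Payload 6.4 kg.
Tool frame: the origin (TCP) lies at the very end of the fingers, on their centre line; the grasp point (between the pads) lies tcp_to_grasp behind it (tcp_to_grasp is the distance from the TCP to the grasp point, in m); z points along the fingers, y is the direction in which the jaws open and shut (so a half turn about z gives the same grasp; the last joint's range is limited). The gripper opens to 85 mm and grips with 20 to 120 N. Pads are 22 mm wide; open, the fingers measure 114 mm over their backs; the gripper's body (76 mm by 85 mm) begins 54 mm behind the grasp point. The pads swing forward as they close: fully open they stand 13 mm farther back than shut.
Start: joints at [-1.38, 0.181, 1.607, -0, 1.354, -0.206], TCP at [0.222, -0.53, 0.231] pointing down, gripper open.
Joint ranges: [-2.99, 2.99], [-0.89, 2.07], [0.3, 2.58], [-1.14, 4.28], [0, 2.63], [-3.12, 3.12]. Speed limits (rad/s): [2.57, 2.57, 3.01, 3.14, 3.14, 3.14].

## Interface

Orientations are given as a unit quaternion [w, x, y, z].
In Python, from bench import get_obs, camera, hand_in, tcp_to_grasp gives the robot as it stands.
- The arm moves only by the shell command python3 -m inch 'ROWS' [OPENING]. ROWS is JSON, a list of rows, each an object with "delta_pos": the shift along the tool's x, y, z in cm, a list of three; "rotation": the turn, a rotation vector about the tool's x, y, z in rad, a list of three. In form: [{"delta_pos": [x, y, z], "rotation": [rx, ry, rz]}, ...]. A call has 1 to 10 rows; each row shifts and turns the commanded pose from where the row before left it, along the tool's axes as they then stand; what a row does not reach is not made up. A row lasts 1/10 s, in which the tool goes at most 50 mm and 8.59 degrees, less where a joint would pass 70% of its speed; a pose out of reach is approached as far as the arm can. A call is refused whole if a number of a shift passes 5 or a number of a turn 0.15, either way. A call with a gripper value outside its range is refused whole. OPENING is the finger opening in cm, from 0 to 8.54, set as the call begins (- or left out, the last holds). The fingers move at their own pace and stop on an object; the grip force is fixed at half the most. Time passes only in rows, so rows that do not move let the fingers close. It gives the time, the measured TCP pose, the force and the opening at its end, in the units of the state.
- get_obs(): the state, without advancing time (a new reading comes with each control period).
- camera(name): name is "side" or "top"; returns a dict with "color" (420x560x3 uint8, red, green, blue), "vfov" (degrees; the focal length in pixels is half the picture's height over the tangent of half this angle, whatever the lens; pixels are square), "cx", "cy" (the principal point, pixels), "eye" and "orientation" of the camera in the world. Camera axes: x right, y down, z forward; pixel columns grow to the right and rows downward; lengths in m; the calibration is good to about 2 mm. A picture is of the moment at which its call begins. There is no depth.
- hand_in(): hands the job in, once; it reports no verdict.
The state is a dict: "time_s": time; "q": joint angles; "dq": joint speeds; "joint_efforts": joint torques, N m; "eef_pos": TCP position; "eef_rot": TCP orientation; "wrist_force": force on the tool from outside, world axes, zero at the start; "torque": the same for the moment, N m; "opening": opening from 0.0 (shut) to 1.0 (fully open).
Only numpy, scipy, OpenCV 4.12 (cv2) and the standard library are available. Lean on these libraries where they do the work, as an engineer would, in place of code of your own. Each camera call takes 0.05 s, during which the arm holds its last target.

## Task

Test the three spring-mounted mixer heads standing in the sloping rack, from left to right as seen from the robot: press each black cup in by about 8 mm (never as far as 13 mm), hold it there for a moment to feel how hard it pushes back, and let it out again. One head has a tired spring and resists far less than the other two: take it out and stand it upright in the red tub, let go and come clear, with the two sound heads left standing in their nests and nothing else on the bench disturbed.

Things in the scene. Friction and masses are not known exactly. Their poses are not given: they have to be found in the camera images.
- head_a_mid (a point): one of three look-alike mixer heads, 95 mm tall, about 0.32 kg: steel foot 62 x 62 x 14 mm, grey neck 38 mm across, black rubber cup 50 mm in diameter from 57 mm above the underside to its flat top at 95 mm. This point: on its centre line, half-way up (47.5 mm). z runs along the centre line, out through the cup (in the rack it leans 30 degrees towards the rack's -x); x, y along the foot's edges
- head_b_mid (a point): one of three look-alike mixer heads, 95 mm tall, about 0.32 kg: steel foot 62 x 62 x 14 mm, grey neck 38 mm across, black rubber cup 50 mm in diameter from 57 mm above the underside to its flat top at 95 mm. This point: on its centre line, half-way up (47.5 mm). z runs along the centre line, out through the cup (in the rack it leans 30 degrees towards the rack's -x); x, y along the foot's edges
- head_c_mid (a point): one of three look-alike mixer heads, 95 mm tall, about 0.32 kg: steel foot 62 x 62 x 14 mm, grey neck 38 mm across, black rubber cup 50 mm in diameter from 57 mm above the underside to its flat top at 95 mm. This point: on its centre line, half-way up (47.5 mm). z runs along the centre line, out through the cup (in the rack it leans 30 degrees towards the rack's -x); x, y along the foot's edges
- cap_a (a joint): how far the black cup of the head of this letter is pressed in along its centre line: 0 at rest, 0.016 m at the hard stop; a spring returns it. A tired spring gives about 2 N at first and 5 N at 8 mm, a sound one about 5.5 N at first and 14 N at 8 mm. Gripped by its sides, the cup lifts the whole head
- cap_b (a joint): how far the black cup of the head of this letter is pressed in along its centre line: 0 at rest, 0.016 m at the hard stop; a spring returns it. A tired spring gives about 2 N at first and 5 N at 8 mm, a sound one about 5.5 N at first and 14 N at 8 mm. Gripped by its sides, the cup lifts the whole head
- cap_c (a joint): how far the black cup of the head of this letter is pressed in along its centre line: 0 at rest, 0.016 m at the hard stop; a spring returns it. A tired spring gives about 2 N at first and 5 N at 8 mm, a sound one about 5.5 N at first and 14 N at 8 mm. Gripped by its sides, the cup lifts the whole head
- rack: fixed grey rack, 440 mm wide; origin under its centre, x away from the robot, y left, z up. Its plate rises towards +x at 30 degrees, with a 22 mm lip at the low edge and 10 mm dividers. A level steel rod (14 mm thick) runs along y over the heads at x = -22.5, z = 232 mm, barring a vertical tool; posts of 14 mm with 26 mm clamps carry it at y = +-200 mm
- nest_left (a point): centre of the left (+y) nest on the rack's sloping plate, where the foot of one head stands (the head's foot is centred here within 8 mm along y); at rack y = +100 mm, z = 45 mm; axes as the rack's (z vertical)
- nest_mid (a point): centre of the middle nest on the rack's sloping plate, where the foot of one head stands (the head's foot is centred here within 8 mm along y); at rack y = 0 mm, z = 45 mm; axes as the rack's (z vertical)
- nest_right (a point): centre of the right (-y) nest on the rack's sloping plate, where the foot of one head stands (the head's foot is centred here within 8 mm along y); at rack y = -100 mm, z = 45 mm; axes as the rack's (z vertical)
- tub: fixed red open scrap tub, 170 x 170 mm outside, 40 mm high, walls and floor 4 mm; origin at the centre of its underside, sides along its x and y
- spatula: lab spatula with black handle, 190 mm, lying flat; bystander, not to be disturbed; origin under its middle, handle towards its -x
- beaker: glass beaker, 76 mm in diameter, 100 mm high; bystander, not to be disturbed; origin at the centre of its underside, z up
- flask: stoppered conical flask, 84 mm in diameter, 143 mm high; bystander, not to be disturbed; origin at the centre of its underside, z up
- amber: amber bottle with blue cap, 72 mm in diameter, 160 mm high; bystander, not to be disturbed; origin at the centre of its underside, z up
- jar: glass jar with white cap, 70 mm in diameter, 90 mm high; bystander, not to be disturbed; origin at the centre of its underside, z up
- timer: white bench timer, 70 x 70 x 24 mm; bystander, not to be disturbed; origin at the centre of its underside, z up
Not all that is in view belongs to the job. What is shaped like the part that bears head_b_mid but green or purple is not meant.

How it is judged:
On the way, in this order (a step that is already met when the one before it is completed fails the run):
1. the cup of the head in the left nest is pressed in by more than 6 mm for 0.2 s (((horizontal distance between head_a_mid and nest_left below 0.05 m and value of joint cap_a above 0.006 m) or (horizontal distance between head_b_mid and nest_left below 0.05 m and value of joint cap_b above 0.006 m) or (horizontal distance between head_c_mid and nest_left below 0.05 m and value of joint cap_c above 0.006 m))), for 0.2 s.
2. the cup of the head in the middle nest is pressed in by more than 6 mm for 0.2 s (((horizontal distance between head_a_mid and nest_mid below 0.05 m and value of joint cap_a above 0.006 m) or (horizontal distance between head_b_mid and nest_mid below 0.05 m and value of joint cap_b above 0.006 m) or (horizontal distance between head_c_mid and nest_mid below 0.05 m and value of joint cap_c above 0.006 m))), for 0.2 s.
3. the cup of the head in the right nest is pressed in by more than 6 mm for 0.2 s (((horizontal distance between head_a_mid and nest_right below 0.05 m and value of joint cap_a above 0.006 m) or (horizontal distance between head_b_mid and nest_right below 0.05 m and value of joint cap_b above 0.006 m) or (horizontal distance between head_c_mid and nest_right below 0.05 m and value of joint cap_c above 0.006 m))), for 0.2 s.
At the end, for the whole second after the job is handed in: The tired head stands upright (within 8 degrees) on the tub's floor, its centre within 60 mm of the tub's along both sides, released and at rest; the two sound heads stand in the rack within 20 mm of where they were, leaning 24 to 36 degrees, cups out to within 3 mm (x of head_b_mid in the frame of tub between -0.06 and 0.06 m and y of head_b_mid in the frame of tub between -0.06 and 0.06 m and z of head_b_mid in the frame of tub below 0.06 m and angle between head_b_mid's own z axis and vertical below 0.15 rad and linear speed of head_b below 0.02 m/s and distance of each of head_a_mid, head_c_mid from where it was at the start of the episode below 0.02 m and angle between head_a_mid's own z axis and vertical between 0.418879 and 0.628319 rad and value of joint each of cap_a, cap_c below 0.003 m and angle between head_c_mid's own z axis and vertical between 0.418879 and 0.628319 rad); the robot touches nothing.
It fails at once if the cup of a head standing in the rack is pressed in by more than 13 mm ((value of joint cap_a above 0.013 m and distance of head_a_mid from where it was at the start of the episode below 0.03 m) or (value of joint cap_b above 0.013 m and distance of head_b_mid from where it was at the start of the episode below 0.03 m) or (value of joint cap_c above 0.013 m and distance of head_c_mid from where it was at the start of the episode below 0.03 m)).
It fails at once if a sound head is moved more than 30 mm from its place (distance of any of head_a_mid, head_c_mid from where it was at the start of the episode above 0.03 m).
It fails at once if a bystander is moved more than 30 mm (distance of any of spatula, beaker, flask, amber, jar, timer from where it was at the start of the episode above 0.03 m).
It also fails if it takes over 64 s, if anything falls off the work surface, if the arm or the gripper's body presses on something with over 40 N, if the wrist force passes 120 N, or if a joint passes its speed limit or range.

## Working session

There is one attempt and no reset: what is moved stays moved. The work goes in short steps, Python scripts to look and compute and a shell command to move; the robot and the scene stay as the last step left them, time stands still between calls to the robot, and variables do not carry over. Pictures are saved under pics/ and viewed, and the job is handed in when it is done.

```bash
ls; mkdir -p pics
python3 - <<'E'
from bench import *
import cv2
print(get_obs(),tcp_to_grasp)
for n in("side","top"):
    c=camera(n);cv2.imwrite(f"pics/{n}0.png",c["color"][:,:,::-1]);print(n,{k:v for k,v in c.items() if k!="color"})
E
```

```text
pics
{'time_s': 0.0, 'q': array([-1.38031152e+00,  1.81529015e-01,  1.60797042e+00, -1.37369481e-05,
        1.35381624e+00, -2.06296853e-01]), 'dq': array([-0.00018313, -0.00131613,  0.00083514,  0.0007331 ,  0.00100849,
        0.00062152]), 'joint_efforts': array([-9.54225980e-04, -4.44869828e+01, -3.51337659e+01, -3.75676436e-04,
        9.17819096e-03, -2.19775507e-05]), 'eef_pos': array([ 0.22211951, -0.52978182,  0.23040909]), 'eef_rot': array([-8.61536546e-04,  9.80384345e-01,  1.97093361e-01,  1.05115618e-07]), 'wrist_force': array([0.85637979, 0.04438141, 0.2320214 ]), 'torque': array([-0.04800492,  0.02205034, -0.04586672]), 'opening': 0.9945657630288213} 0.0187
side {'vfov': 47.340697645366426, 'cx': 278.0388382125968, 'cy': 207.02086621768743, 'eye': array([ 1.30512654, -0.80827051,  0.81876499]), 'orientation': array([-0.44027293,  0.82740977,  0.30343604, -0.17169563])}
top {'vfov': 42.07726923982312, 'cx': 287.06207914527334, 'cy': 213.25646313122743, 'eye': array([ 0.47529354, -0.00718705,  1.50829781]), 'orientation': array([-0.03084596,  0.71397356, -0.69887152,  0.02947687])}
```

View pics/side0.png

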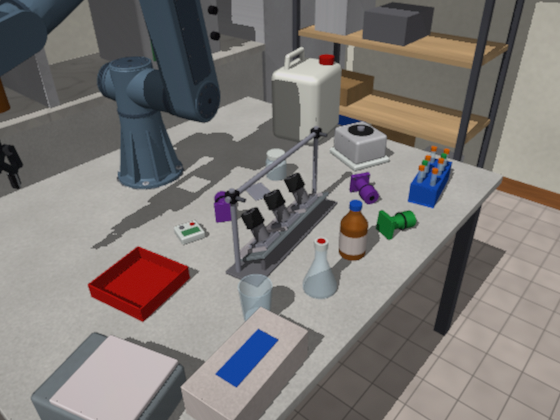

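View pics/top0.png

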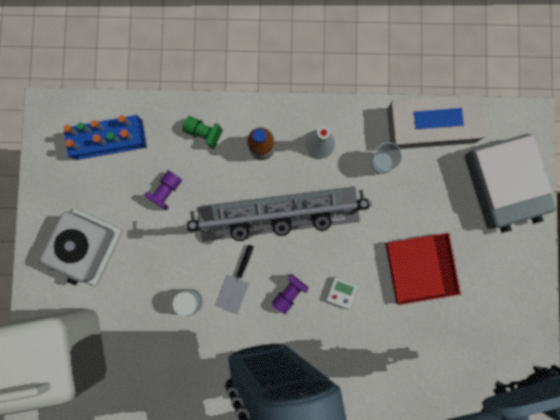

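```bash
cat > h.py <<'E'
import numpy as np, cv2
from scipy.spatial.transform import Rotation as R
class Cam:
    def __init__(s,c):
        s.f=c["color"].shape[0]/2/np.tan(np.radians(c["vfov"])/2); s.cx,s.cy=c["cx"],c["cy"];s.eye=np.array(c["eye"])
        q=c["orientation"]; s.R=R.from_quat([q[1],q[2],q[3],q[0]]).as_matrix()
    def ray(s,u,v): 
        d=s.R@np.array([(u-s.cx)/s.f,(v-s.cy)/s.f,1]); return d/np.linalg.norm(d)
    def onz(s,u,v,z):
        d=s.ray(u,v); return s.eye+d*(z-s.eye[2])/d[2]
    def proj(s,p):
        c=s.R.T@(np.array(p)-s.eye); return np.array([s.cx+s.f*c[0]/c[2],s.cy+s.f*c[1]/c[2]])
def tri(c1,p1,c2,p2):
    d1,d2=c1.ray(*p1),c2.ray(*p2)
    A=np.c_[d1,-d2];t=np.linalg.lstsq(A,c2.eye-c1.eye,rcond=None)[0]
    a=c1.eye+t[0]*d1;b=c2.eye+t[1]*d2
    return (a+b)/2,np.linalg.norm(a-b)
E
python3 - <<'E'
from bench import *
import cv2
t=cv2.imread("pics/top0.png");s=cv2.imread("pics/side0.png")
cv2.imwrite("pics/t_rack.png",cv2.resize(t[180:250,180:380],None,fx=4,fy=4,interpolation=cv2.INTER_CUBIC))
cv2.imwrite("pics/s_rack.png",cv2.resize(s[120:280,220:350],None,fx=3.7,fy=3.7,interpolation=cv2.INTER_CUBIC))
E
```

```text
(no output)
```

View pics/t_rack.png

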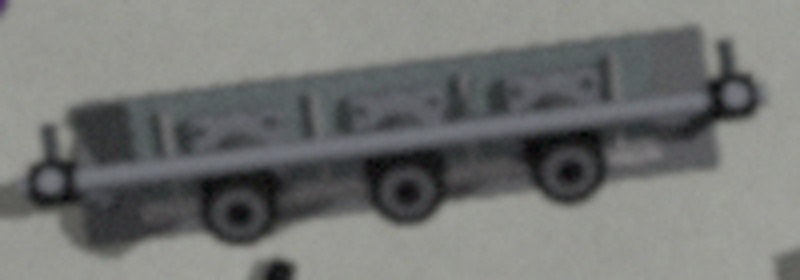

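View pics/s_rack.png

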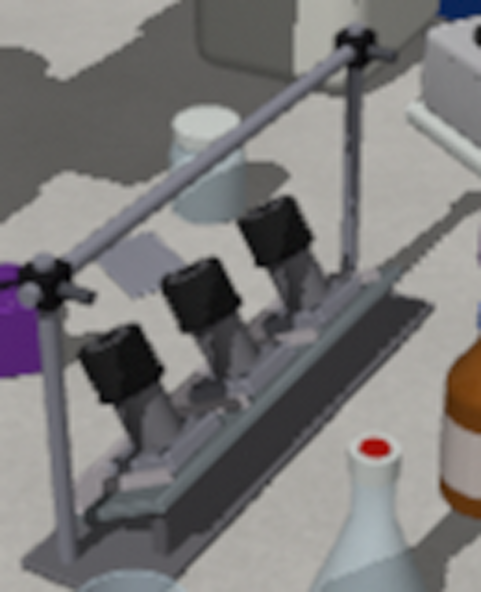

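```bash
cat > m.py <<'E'
from h import *
from bench import camera
T=Cam(camera("top"));S=Cam(camera("side"))
E
python3 - <<'E'
from m import *
np.set_printoptions(precision=4,suppress=True)
a=T.onz(192.5,225,.24);b=T.onz(363.75,203.75,.24);d=a-b
print(a,b,np.linalg.norm(d));yaw=np.arctan2(-d[0],d[1]);print("yaw",yaw)
side=lambda u,v:(u/3.7+220,v/3.7+120)
print(tri(T,(192.5,225),S,side(357,42)),tri(T,(363.75,203.75),S,side(47,283)))
ex=np.array([np.cos(yaw),np.sin(yaw)]);ey=np.array([-ex[1],ex[0]])
mid=(a+b)[:2]/2; rc=mid+0.0225*ex; print("rack",rc)
for p,q in (((240,233),(275,206)),((282,227.5),(200,268)),((322.5,223),(113,336))):
    g=T.onz(*p,.127);r=g[:2]-rc;print(g,"rack frame",r@ex,r@ey,tri(T,p,S,side(*q)))
E
```

```text
[0.5516 0.2159 0.24  ] [ 0.6098 -0.1821  0.24  ] 0.4022262170228973
yaw 0.14523760490531074
(array([0.5524, 0.2171, 0.2356]), np.float64(0.001201542326124456)) (array([ 0.6117, -0.1817,  0.2333]), np.float64(0.003457675202262779))
rack [0.603  0.0202]
[0.5407 0.1148 0.127 ] rack frame -0.04792665554381164 0.102652154165807 (array([0.5447, 0.1183, 0.1295]), np.float64(0.010969662391730252))
[0.5569 0.0088 0.127 ] rack frame -0.04722647336324981 -0.004573833164549153 (array([0.5604, 0.0123, 0.1302]), np.float64(0.010172597577813287))
[ 0.5705 -0.0936  0.127 ] rack frame -0.04857503241963397 -0.10786572144815788 (array([ 0.5727, -0.0911,  0.1294]), np.float64(0.006675215934108685))
```

```bash
cat > g.py <<'E'
import sys
from h import *
from bench import get_obs
np.set_printoptions(precision=3,suppress=True)
yaw=.145; rc=np.array([.603,.0202,0])
ex=np.array([np.cos(yaw),np.sin(yaw),0]);ey=np.array([-ex[1],ex[0],0]);k=np.array([0,0,1.])
z=.5*ex-np.sqrt(.75)*k; y=-ey; x=np.cross(y,z); RT=np.c_[x,y,z]
HY=dict(L=.1027,M=-.0046,R=-.1079)
def top(h): return rc-.0475*ex+HY[h]*ey+.1273*k
def pose():
    o=get_obs();q=o["eef_rot"];return o["eef_pos"],R.from_quat([q[1],q[2],q[3],q[0]]).as_matrix(),o
def delta(p,Rt=None):
    e,Rc,o=pose()
    print("t",o["time_s"],"pos",e,"q",o["q"])
    print("tool-delta cm",Rc.T@(np.array(p)-e)*100,"world",np.array(p)-e)
    if Rt is not None: print("rotvec",R.from_matrix(Rc.T@Rt).as_rotvec())
if __name__=="__main__":
    h,back=sys.argv[1],float(sys.argv[2])
    print("goal",top(h)-back*z); delta(top(h)-back*z,RT)
E
python3 g.py L .08
python3 - <<'E'
from g import *
print(RT)
E
```

```text
goal [0.502 0.109 0.197]
t 0.2 pos [ 0.222 -0.53   0.231] q [-1.38   0.181  1.608  0.     1.354 -0.206]
tool-delta cm [ 50.471 -48.148   3.479] world [ 0.279  0.639 -0.034]
rotvec [-0.067  0.521  0.246]
[[ 0.857  0.144  0.495]
 [ 0.125 -0.99   0.072]
 [ 0.5   -0.    -0.866]]
```

```bash
python3 -m inch '[{"delta_pos":[1.5,-1.4,-1.5],"rotation":[0,0,0]},{"delta_pos":[3,-2.8,-1.5],"rotation":[0,0,0]},{"delta_pos":[3.4,-3.2,-1],"rotation":[0,0,0]},{"delta_pos":[3.4,-3.2,-1],"rotation":[0,0,0]},{"delta_pos":[3.4,-3.2,-1],"rotation":[0,0,0]},{"delta_pos":[3.4,-3.2,0],"rotation":[0,0,0]},{"delta_pos":[3.4,-3.2,0],"rotation":[0,0,0]},{"delta_pos":[3.4,-3.2,0],"rotation":[0,0,0]},{"delta_pos":[3.4,-3.2,0],"rotation":[0,0,0]},{"delta_pos":[3,-2.8,0],"rotation":[0,0,0]}]' 0; python3 g.py L .08
```

```text
time_s: 1.2
eef_pos: [0.3976, -0.1361, 0.2914]
eef_rot: [0.0, 0.98, 0.197, 0.0]
wrist_force: [0.4, -0.1, 0.1]
opening: -0.005
goal [0.502 0.109 0.197]
t 1.2 pos [ 0.398 -0.136  0.291] q [-0.614 -0.235  1.892  0.     1.485  0.56 ]
tool-delta cm [ 19.064 -18.598   9.486] world [ 0.104  0.245 -0.095]
rotvec [-0.066  0.52   0.246]
```

```bash
python3 -m inch '[{"delta_pos":[3.2,-3.1,0],"rotation":[0,0,0]},{"delta_pos":[3.2,-3.1,0],"rotation":[0,0,0]},{"delta_pos":[3.2,-3.1,0],"rotation":[0,0,0]},{"delta_pos":[3.2,-3.1,0],"rotation":[0,0,0]},{"delta_pos":[2,-2,0],"rotation":[-0.013,0.104,0.049]},{"delta_pos":[0,0,0],"rotation":[-0.013,0.104,0.049]},{"delta_pos":[0,0,0],"rotation":[-0.013,0.104,0.049]},{"delta_pos":[0,0,0],"rotation":[-0.013,0.104,0.049]},{"delta_pos":[0,0,0],"rotation":[-0.013,0.104,0.049]},{"delta_pos":[0,0,0],"rotation":[0,0,0]}]' 0; python3 g.py L .08
```

```text
time_s: 2.2
eef_pos: [0.4757, 0.0522, 0.2891]
eef_rot: [-0.02, 0.964, 0.07, 0.257]
wrist_force: [-0.5, 0.4, 0.0]
opening: -0.006
goal [0.502 0.109 0.197]
t 2.2 pos [0.476 0.052 0.289] q [-0.287 -0.491  2.157  0.251  1.009  1.056]
tool-delta cm [-1.679 -5.244  9.717] world [ 0.026  0.057 -0.093]
rotvec [-0.002  0.002 -0.001]
```

```bash
python3 -m inch '[{"delta_pos":[-0.8,-2.6,0],"rotation":[0,0,0]},{"delta_pos":[-0.9,-2.6,2],"rotation":[0,0,0]},{"delta_pos":[0,0,4],"rotation":[0,0,0]},{"delta_pos":[0,0,4],"rotation":[0,0,0]},{"delta_pos":[0,0,2],"rotation":[0,0,0]},{"delta_pos":[0,0,1.2],"rotation":[0,0,0]},{"delta_pos":[0,0,0],"rotation":[0,0,0]},{"delta_pos":[0,0,0],"rotation":[0,0,0]}]'; python3 g.py L .02
python3 - <<'E'
from m import *
for n in("side","top"):
    c=camera(n)["color"][:,:,::-1]
    i=c[120:280,200:350] if n=="side" else c[170:260,180:380]
    cv2.imwrite(f"pics/{n}1.png",cv2.resize(i,None,fx=3.7,fy=3.7,interpolation=cv2.INTER_CUBIC))
E
```

```text
time_s: 3.0
eef_pos: [0.5217, 0.1108, 0.1686]
eef_rot: [-0.019, 0.964, 0.071, 0.257]
wrist_force: [0.6, -0.5, 0.3]
opening: 0.001
goal [0.531 0.114 0.145]
t 3.0 pos [0.522 0.111 0.169] q [-0.084 -0.161  2.181  0.198  0.621  1.208]
tool-delta cm [-0.338 -0.124  2.572] world [ 0.01   0.003 -0.024]
rotvec [-0.001  0.002  0.002]
```

View pics/side1.png

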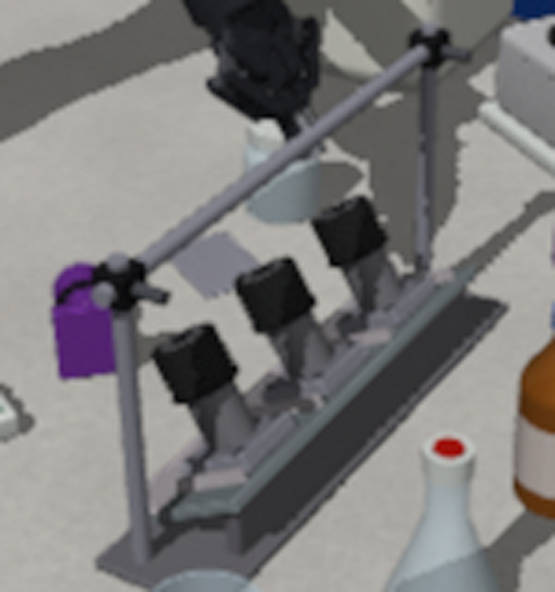

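View pics/top1.png

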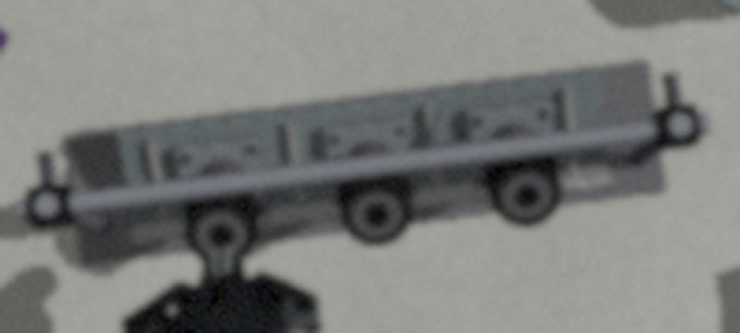

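```bash
python3 -m inch '[{"delta_pos":[-0.3,-0.1,1],"rotation":[0,0,0]},{"delta_pos":[0,0,1],"rotation":[0,0,0]},{"delta_pos":[0,0,0.6],"rotation":[0,0,0]},{"delta_pos":[0,0,0],"rotation":[0,0,0]},{"delta_pos":[0,0,0],"rotation":[0,0,0]}]'; python3 g.py L 0
python3 - <<'E'
from m import *
for n in("side","top"):
    c=camera(n)["color"][:,:,::-1]
    i=c[120:280,200:350] if n=="side" else c[170:260,180:380]
    cv2.imwrite(f"pics/{n}2.png",cv2.resize(i,None,fx=3.7,fy=3.7,interpolation=cv2.INTER_CUBIC))
E
```

```text
time_s: 3.7
eef_pos: [0.5312, 0.1133, 0.1442]
eef_rot: [-0.019, 0.964, 0.07, 0.257]
wrist_force: [-0.1, -0.7, 0.4]
opening: -0.001
goal [0.541 0.115 0.127]
t 3.7 pos [0.531 0.113 0.144] q [-0.075 -0.088  2.177  0.212  0.551  1.197]
tool-delta cm [ 0.029 -0.021  1.972] world [ 0.01   0.002 -0.017]
rotvec [-0.001  0.001  0.001]
```

View pics/side2.png

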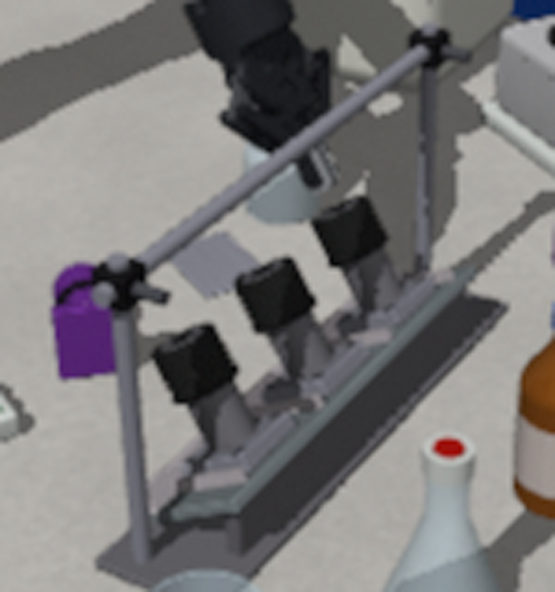

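View pics/top2.png

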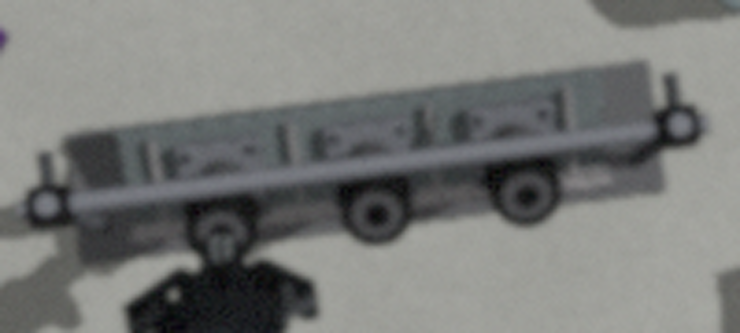

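```bash
cat > f.py <<'E'
import sys
from g import *
e,Rc,o=pose(); h=sys.argv[1]
d=RT.T@(e-top(h))*1000
print("t%.2f rel-top mm (tool axes)"%o["time_s"],d,"force tool",RT.T@o["wrist_force"])
E
python3 -m inch '[{"delta_pos":[0,0,0.7],"rotation":[0,0,0]},{"delta_pos":[0,0,0.5],"rotation":[0,0,0]},{"delta_pos":[0,0,0],"rotation":[0,0,0]}]'; python3 f.py L
for i in 1; do python3 -m inch '[{"delta_pos":[0,0,0.2],"rotation":[0,0,0]},{"delta_pos":[0,0,0],"rotation":[0,0,0]}]' >/dev/null; python3 f.py L; done
python3 -m inch '[{"delta_pos":[0,0,0.2],"rotation":[0,0,0]},{"delta_pos":[0,0,0],"rotation":[0,0,0]}]' >/dev/null; python3 f.py L
python3 -m inch '[{"delta_pos":[0,0,0.2],"rotation":[0,0,0]},{"delta_pos":[0,0,0],"rotation":[0,0,0]}]' >/dev/null; python3 f.py L
python3 -m inch '[{"delta_pos":[0,0,0.2],"rotation":[0,0,0]},{"delta_pos":[0,0,0],"rotation":[0,0,0]}]' >/dev/null; python3 f.py L
```

```text
time_s: 4.2
eef_pos: [0.537, 0.1142, 0.133]
eef_rot: [-0.019, 0.964, 0.07, 0.257]
wrist_force: [-0.4, 0.6, 0.8]
opening: -0.003
t4.20 rel-top mm (tool axes) [-0.81   0.165 -7.098] force tool [ 0.103 -0.647 -0.816]
t4.40 rel-top mm (tool axes) [-0.308  0.205 -5.59 ] force tool [0.178 1.29  0.783]
t4.60 rel-top mm (tool axes) [-0.142  0.245 -3.718] force tool [-0.733  0.883  0.598]
t4.80 rel-top mm (tool axes) [-0.178  0.228 -1.703] force tool [-0.221  0.44  -0.426]
t5.00 rel-top mm (tool axes) [0.087 0.209 0.134] force tool [-0.423 -0.742 -4.811]
```

```bash
python3 -m inch '[{"delta_pos":[0,0,0.2],"rotation":[0,0,0]},{"delta_pos":[0,0,0],"rotation":[0,0,0]}]' >/dev/null; python3 f.py L
python3 -m inch '[{"delta_pos":[0,0,0.2],"rotation":[0,0,0]},{"delta_pos":[0,0,0],"rotation":[0,0,0]}]' >/dev/null; python3 f.py L
```

```text
t5.20 rel-top mm (tool axes) [0.082 0.23  2.111] force tool [-1.537 -0.198 -7.815]
t5.40 rel-top mm (tool axes) [0.11  0.235 4.039] force tool [-1.58   0.356 -8.516]
```

```bash
python3 -m inch '[{"delta_pos":[0,0,0.2],"rotation":[0,0,0]},{"delta_pos":[0,0,0],"rotation":[0,0,0]}]' >/dev/null; python3 f.py L
python3 -m inch '[{"delta_pos":[0,0,0.2],"rotation":[0,0,0]},{"delta_pos":[0,0,0],"rotation":[0,0,0]}]' >/dev/null; python3 f.py L
python3 -m inch '[{"delta_pos":[0,0,0.1],"rotation":[0,0,0]},{"delta_pos":[0,0,0],"rotation":[0,0,0]},{"delta_pos":[0,0,0],"rotation":[0,0,0]},{"delta_pos":[0,0,0],"rotation":[0,0,0]}]' >/dev/null; python3 f.py L
```

```text
t5.60 rel-top mm (tool axes) [0.144 0.222 5.961] force tool [ -2.402   0.411 -11.112]
t5.80 rel-top mm (tool axes) [0.155 0.195 7.872] force tool [ -3.007   0.092 -13.775]
t6.20 rel-top mm (tool axes) [0.178 0.225 8.713] force tool [ -3.051   1.475 -15.028]
```

```bash
python3 -m inch '[{"delta_pos":[0,0,-0.5],"rotation":[0,0,0]},{"delta_pos":[0,0,-1],"rotation":[0,0,0]},{"delta_pos":[0,0,-1.5],"rotation":[0,0,0]},{"delta_pos":[0,2,0],"rotation":[0,0,0]},{"delta_pos":[0,3,0],"rotation":[0,0,0]},{"delta_pos":[0,3,0],"rotation":[0,0,0]},{"delta_pos":[0,2,0],"rotation":[0,0,0]},{"delta_pos":[0,0.7,0],"rotation":[0,0,0]},{"delta_pos":[0,0,0],"rotation":[0,0,0]}]' >/dev/null; python3 f.py M; python3 g.py M 0.02
```

```text
t7.10 rel-top mm (tool axes) [ -0.135   0.752 -20.591] force tool [-1.075  0.26  -0.874]
goal [0.547 0.007 0.145]
t 7.1 pos [0.546 0.007 0.145] q [-0.35  -0.077  2.165  0.417  0.626  0.79 ]
tool-delta cm [ 0.013 -0.075  0.059] world [ 0.     0.001 -0.   ]
rotvec [-0.     0.001 -0.001]
```

```bash
python3 -m inch '[{"delta_pos":[0,0,1],"rotation":[0,0,0]},{"delta_pos":[0,0,0.7],"rotation":[0,0,0]},{"delta_pos":[0,0,0],"rotation":[0,0,0]}]' >/dev/null; python3 f.py M
python3 -m inch '[{"delta_pos":[0,0,0.2],"rotation":[0,0,0]},{"delta_pos":[0,0,0],"rotation":[0,0,0]}]' >/dev/null; python3 f.py M
python3 -m inch '[{"delta_pos":[0,0,0.2],"rotation":[0,0,0]},{"delta_pos":[0,0,0],"rotation":[0,0,0]}]' >/dev/null; python3 f.py M
python3 -m inch '[{"delta_pos":[0,0,0.2],"rotation":[0,0,0]},{"delta_pos":[0,0,0],"rotation":[0,0,0]}]' >/dev/null; python3 f.py M
```

```text
t7.40 rel-top mm (tool axes) [-1.272 -1.546 -2.472] force tool [-1.302 -0.437  0.569]
t7.60 rel-top mm (tool axes) [-0.168 -0.614 -1.452] force tool [ 0.003 -0.055 -0.336]
t7.80 rel-top mm (tool axes) [ 0.196 -0.203  0.233] force tool [ 0.47 -1.11 -1.49]
t8.00 rel-top mm (tool axes) [ 0.139 -0.103  2.261] force tool [-0.234 -1.843 -3.183]
```

```bash
python3 -m inch '[{"delta_pos":[0,0,0.2],"rotation":[0,0,0]},{"delta_pos":[0,0,0],"rotation":[0,0,0]}]' >/dev/null; python3 f.py M
python3 -m inch '[{"delta_pos":[0,0,0.2],"rotation":[0,0,0]},{"delta_pos":[0,0,0],"rotation":[0,0,0]}]' >/dev/null; python3 f.py M
python3 -m inch '[{"delta_pos":[0,0,0.2],"rotation":[0,0,0]},{"delta_pos":[0,0,0],"rotation":[0,0,0]}]' >/dev/null; python3 f.py M
python3 -m inch '[{"delta_pos":[0,0,0.1],"rotation":[0,0,0]},{"delta_pos":[0,0,0],"rotation":[0,0,0]},{"delta_pos":[0,0,0],"rotation":[0,0,0]},{"delta_pos":[0,0,0],"rotation":[0,0,0]}]' >/dev/null; python3 f.py M
```

```text
t8.20 rel-top mm (tool axes) [ 0.096 -0.109  4.331] force tool [ 0.501 -2.013 -3.203]
t8.40 rel-top mm (tool axes) [ 0.059 -0.109  6.373] force tool [ 0.815 -2.48  -4.541]
t8.60 rel-top mm (tool axes) [ 0.078 -0.097  8.373] force tool [ 0.697 -1.361 -5.001]
t9.00 rel-top mm (tool axes) [ 0.08  -0.076  9.227] force tool [ 1.308 -2.413 -5.425]
```

Middle is tired (about 5 N at 8 mm, against about 14 N on the left). Next I'll test the right one.

```bash
python3 -m inch '[{"delta_pos":[0,0,-0.5],"rotation":[0,0,0]},{"delta_pos":[0,0,-1],"rotation":[0,0,0]},{"delta_pos":[0,0,-1.5],"rotation":[0,0,0]},{"delta_pos":[0,2,0],"rotation":[0,0,0]},{"delta_pos":[0,3,0],"rotation":[0,0,0]},{"delta_pos":[0,3,0],"rotation":[0,0,0]},{"delta_pos":[0,2,0],"rotation":[0,0,0]},{"delta_pos":[0,0.3,0],"rotation":[0,0,0]},{"delta_pos":[0,0,0],"rotation":[0,0,0]},{"delta_pos":[0,0,0],"rotation":[0,0,0]}]' >/dev/null; python3 f.py R; python3 g.py R 0.02
```

```text
t10.00 rel-top mm (tool axes) [ -0.479  -1.238 -20.642] force tool [-0.179 -0.453 -1.064]
goal [ 0.562 -0.095  0.145]
t 10.0 pos [ 0.561 -0.094  0.145] q [-0.567 -0.001  2.092  0.525  0.711  0.514]
tool-delta cm [0.048 0.124 0.064] world [ 0.001 -0.001 -0.   ]
rotvec [-0.002  0.002  0.001]
```

```bash
python3 -m inch '[{"delta_pos":[0,0,1],"rotation":[0,0,0]},{"delta_pos":[0,0,0.6],"rotation":[0,0,0]},{"delta_pos":[0,0,0],"rotation":[0,0,0]},{"delta_pos":[0,0,0],"rotation":[0,0,0]}]' >/dev/null; python3 f.py R
python3 -m inch '[{"delta_pos":[0,0,0.2],"rotation":[0,0,0]},{"delta_pos":[0,0,0],"rotation":[0,0,0]}]' >/dev/null; python3 f.py R
python3 -m inch '[{"delta_pos":[0,0,0.2],"rotation":[0,0,0]},{"delta_pos":[0,0,0],"rotation":[0,0,0]}]' >/dev/null; python3 f.py R
python3 -m inch '[{"delta_pos":[0,0,0.2],"rotation":[0,0,0]},{"delta_pos":[0,0,0],"rotation":[0,0,0]}]' >/dev/null; python3 f.py R
```

```text
t10.40 rel-top mm (tool axes) [-0.337 -1.104 -4.107] force tool [-0.055 -0.849  0.665]
t10.60 rel-top mm (tool axes) [ 0.047 -0.445 -2.512] force tool [ 1.227 -0.304  0.641]
t10.80 rel-top mm (tool axes) [ 0.034 -0.346 -0.53 ] force tool [ 0.294  0.457 -0.79 ]
t11.00 rel-top mm (tool axes) [ 0.202 -0.295  1.279] force tool [-1.13  -0.624 -6.5  ]
```

```bash
python3 -m inch '[{"delta_pos":[0,0,0.2],"rotation":[0,0,0]},{"delta_pos":[0,0,0],"rotation":[0,0,0]}]' >/dev/null; python3 f.py R
python3 -m inch '[{"delta_pos":[0,0,0.2],"rotation":[0,0,0]},{"delta_pos":[0,0,0],"rotation":[0,0,0]}]' >/dev/null; python3 f.py R
python3 -m inch '[{"delta_pos":[0,0,0.2],"rotation":[0,0,0]},{"delta_pos":[0,0,0],"rotation":[0,0,0]}]' >/dev/null; python3 f.py R
python3 -m inch '[{"delta_pos":[0,0,0.1],"rotation":[0,0,0]},{"delta_pos":[0,0,0],"rotation":[0,0,0]},{"delta_pos":[0,0,0],"rotation":[0,0,0]},{"delta_pos":[0,0,0],"rotation":[0,0,0]}]' >/dev/null; python3 f.py R
```

```text
t11.20 rel-top mm (tool axes) [ 0.259 -0.262  3.136] force tool [-2.061 -0.64  -7.257]
t11.40 rel-top mm (tool axes) [ 0.272 -0.264  5.041] force tool [ -2.176  -1.584 -10.839]
t11.60 rel-top mm (tool axes) [ 0.309 -0.244  6.942] force tool [ -3.371  -1.847 -14.157]
t12.00 rel-top mm (tool axes) [ 0.314 -0.26   7.764] force tool [ -3.185  -1.932 -14.305]
```

```bash
python3 -m inch '[{"delta_pos":[0,0,-0.5],"rotation":[0,0,0]},{"delta_pos":[0,0,-1],"rotation":[0,0,0]},{"delta_pos":[0,0,-2],"rotation":[0,0,0]},{"delta_pos":[0,0,-2.5],"rotation":[0,0,0]},{"delta_pos":[0,-2,0],"rotation":[0,0,0]},{"delta_pos":[0,-3,0],"rotation":[0,0,0]},{"delta_pos":[0,-3,0],"rotation":[0,0,0]},{"delta_pos":[0,-2,0],"rotation":[0,0,0]},{"delta_pos":[0,-0.4,0],"rotation":[0,0,0]},{"delta_pos":[0,0,0],"rotation":[0,0,0]}]' 8.5 >/dev/null; python3 f.py M; python3 g.py M 0.0
python3 - <<'E'
from m import *
for n in("side","top"):
    c=camera(n)["color"][:,:,::-1]
    cv2.imwrite(f"pics/{n}3f.png",c)
    i=c[120:280,200:350] if n=="side" else c[170:260,180:380]
    cv2.imwrite(f"pics/{n}3.png",cv2.resize(i,None,fx=3.7,fy=3.7,interpolation=cv2.INTER_CUBIC))
    if n=="top":
        cv2.imwrite("pics/tub3.png",cv2.resize(c[220:320,370:470],None,fx=5,fy=5,interpolation=cv2.INTER_CUBIC))
        hsv=cv2.cvtColor(np.ascontiguousarray(c),cv2.COLOR_BGR2HSV)
        m=cv2.inRange(hsv,(0,150,60),(8,255,255))|cv2.inRange(hsv,(172,150,60),(180,255,255))
        cs,_=cv2.findContours(m,0,2);b=max(cs,key=cv2.contourArea);print(cv2.minAreaRect(b),cv2.boundingRect(b))
        print(cv2.approxPolyDP(b,5,True).reshape(-1,2).tolist())
E
```

```text
t13.00 rel-top mm (tool axes) [  0.105  -1.567 -51.867] force tool [-0.074 -0.526 -0.37 ]
goal [0.557 0.009 0.127]
t 13.0 pos [0.531 0.007 0.172] q [-0.366 -0.17   2.182  0.389  0.703  0.813]
tool-delta cm [-0.008  0.164  5.186] world [ 0.026  0.002 -0.045]
rotvec [-0.001  0.001  0.002]
((422.41552734375, 268.0146789550781), (62.02550506591797, 63.61041259765625), 80.13418579101562) (387, 234, 72, 70)
[[447, 234], [387, 244], [397, 302], [458, 293]]
```

View pics/side3.png

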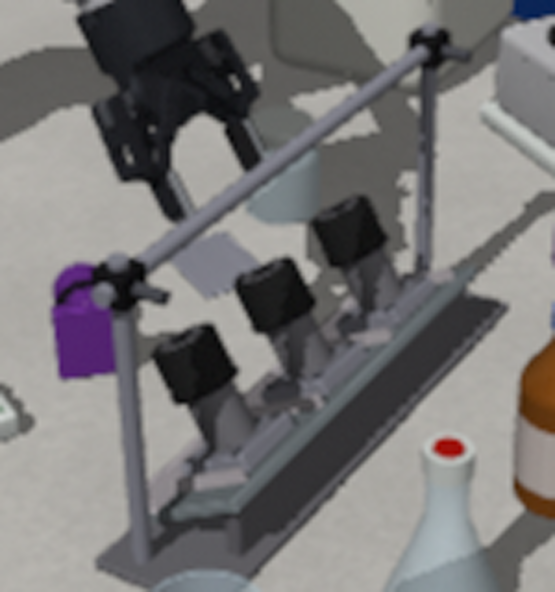

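View pics/top3.png

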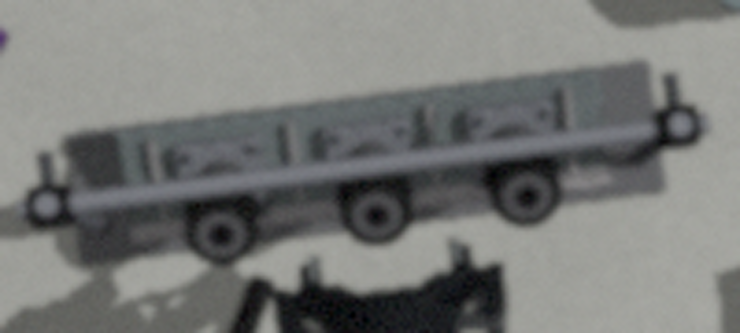

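View pics/tub3.png

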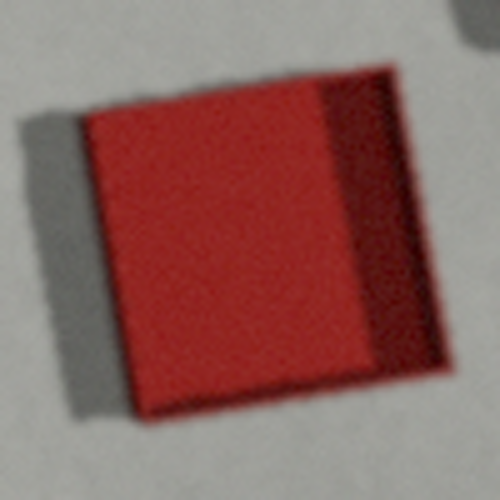

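Run:
```python
from m import *
from g import *
e,Rc,o=pose()
u=lambda p:(T.proj(p)-[180,170])*3.7
print("tips",u(e-.013*Rc[:,2]+.0475*Rc[:,1]),u(e-.013*Rc[:,2]-.0475*Rc[:,1]),"TCP",u(e))
print("cup",[u(top(h)) for h in "LMR"])
# tub centre: rim corners at z=.04
cs=[[447.5,234],[387,244],[397.5,303],[458.5,293.5]]
P=np.array([T.onz(*c,.04) for c in cs]);print(P,P.mean(0),[np.linalg.norm(P[i]-P[i-1]) for i in range(4)])
d=P[1]-P[0];print("tubyaw",np.arctan2(-d[0],d[1]))
```

```text
tips [454.268 247.954] [310.457 265.815] TCP [381.31  247.781]
cup [array([221.748, 232.436]), array([377.415, 213.12 ]), array([527.062, 194.55 ])]
[[ 0.554 -0.436  0.04 ]
 [ 0.524 -0.273  0.04 ]
 [ 0.367 -0.302  0.04 ]
 [ 0.396 -0.464  0.04 ]] [ 0.46  -0.369  0.04 ] [np.float64(0.16063078412302612), np.float64(0.16530755454559043), np.float64(0.1588874166075177), np.float64(0.16486889388994433)]
tubyaw 0.1846307321239848
```

```bash
python3 -m inch '[{"delta_pos":[0,0.15,1],"rotation":[0,0,0]},{"delta_pos":[0,0,1.5],"rotation":[0,0,0]},{"delta_pos":[0,0,1.5],"rotation":[0,0,0]},{"delta_pos":[0,0,1],"rotation":[0,0,0]},{"delta_pos":[0,0,0],"rotation":[0,0,0]},{"delta_pos":[0,0,0],"rotation":[0,0,0]}]' >/dev/null; python3 f.py M
python3 - <<'E'
from m import *
for n in("side","top"):
    c=camera(n)["color"][:,:,::-1]
    i=c[120:280,200:350] if n=="side" else c[170:260,180:380]
    cv2.imwrite(f"pics/{n}4.png",cv2.resize(i,None,fx=3.7,fy=3.7,interpolation=cv2.INTER_CUBIC))
E
```

```text
t13.90 rel-top mm (tool axes) [-0.136  0.563 -1.703] force tool [0.309 0.494 0.175]
```

View pics/side4.png

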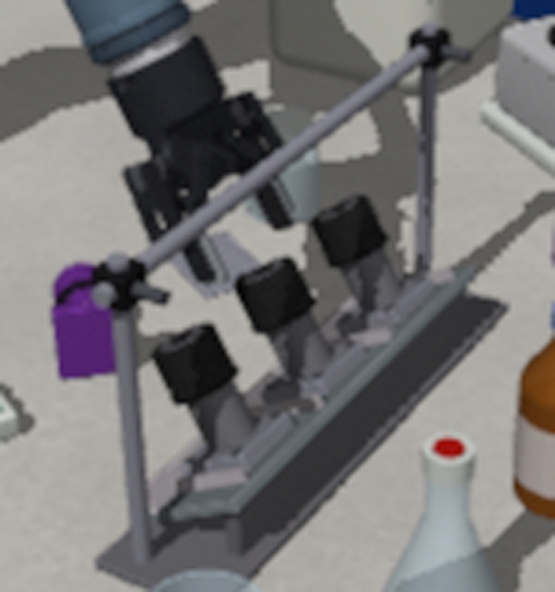

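View pics/top4.png

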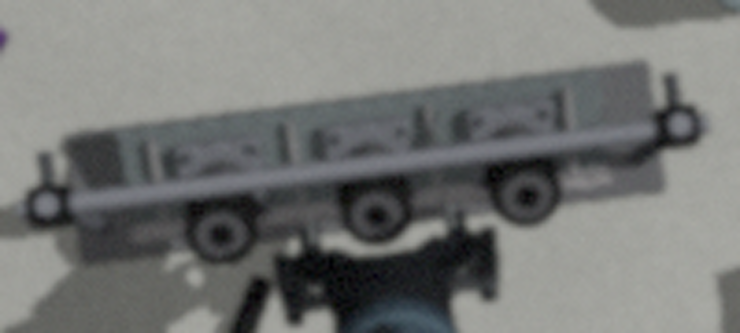

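```bash
python3 -m inch '[{"delta_pos":[0,-0.05,1],"rotation":[0,0,0]},{"delta_pos":[0,0,1.2],"rotation":[0,0,0]},{"delta_pos":[0,0,1],"rotation":[0,0,0]},{"delta_pos":[0,0,0.6],"rotation":[0,0,0]},{"delta_pos":[0,0,0],"rotation":[0,0,0]},{"delta_pos":[0,0,0],"rotation":[0,0,0]}]' >/dev/null; python3 f.py M
python3 -m inch '[{"delta_pos":[0,0,0],"rotation":[0,0,0]},{"delta_pos":[0,0,0],"rotation":[0,0,0]},{"delta_pos":[0,0,0],"rotation":[0,0,0]}]' 6 ; python3 f.py M
python3 - <<'E'
from m import *
for n in("side","top"):
    c=camera(n)["color"][:,:,::-1]
    i=c[120:280,200:350] if n=="side" else c[170:260,180:380]
    cv2.imwrite(f"pics/{n}5.png",cv2.resize(i,None,fx=3.7,fy=3.7,interpolation=cv2.INTER_CUBIC))
E
```

```text
t14.70 rel-top mm (tool axes) [-0.264 -0.239 36.463] force tool [-0.186 -0.024 -0.185]
time_s: 15.0
eef_pos: [0.5747, 0.0114, 0.0963]
eef_rot: [-0.019, 0.963, 0.07, 0.258]
wrist_force: [-1.1, 0.3, -0.0]
opening: 0.702
t15.00 rel-top mm (tool axes) [ 0.293  0.007 35.973] force tool [-0.889 -0.41  -0.491]
```

View pics/side5.png

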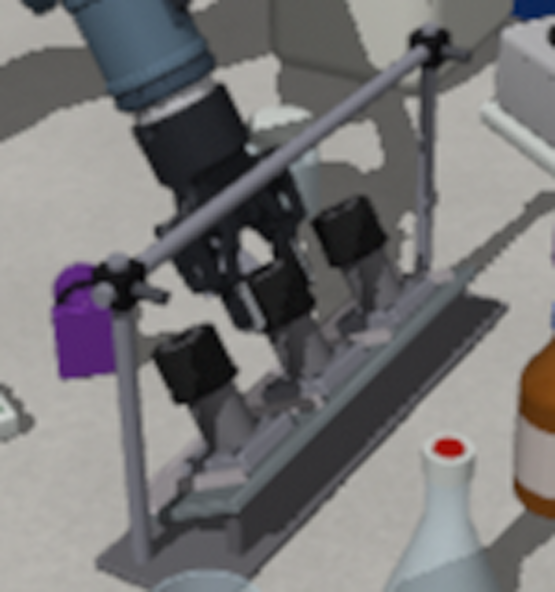

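View pics/top5.png

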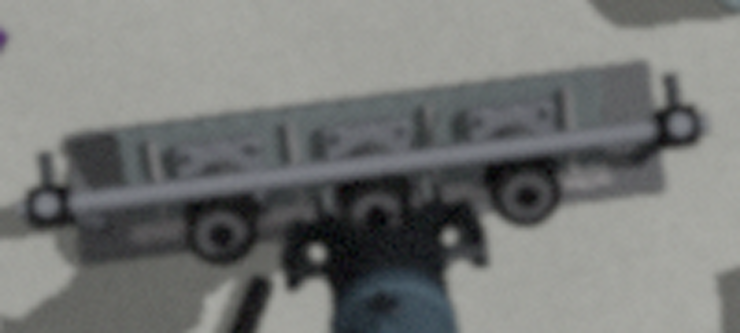

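The fingers straddle the middle cup (side view about (240–300, 290), top view about (376, 205)) and clear the neighbours. Closing now.

```bash
python3 -m inch '[{"delta_pos":[0,0,0],"rotation":[0,0,0]},{"delta_pos":[0,0,0],"rotation":[0,0,0]},{"delta_pos":[0,0,0],"rotation":[0,0,0]},{"delta_pos":[0,0,0],"rotation":[0,0,0]},{"delta_pos":[0,0,0],"rotation":[0,0,0]}]' 4 ; python3 f.py M
python3 -m inch '[{"delta_pos":[0,0,-0.3],"rotation":[0,0,0]},{"delta_pos":[0,0,-0.5],"rotation":[0,0,0]},{"delta_pos":[0,0,-0.7],"rotation":[0,0,0]},{"delta_pos":[0,0,-0.5],"rotation":[0,0,0]},{"delta_pos":[0,0,0],"rotation":[0,0,0]}]' ; python3 f.py M
python3 - <<'E'
from m import *
for n in("side",):
    c=camera(n)["color"][:,:,::-1]
    i=c[120:280,200:350] if n=="side" else c[170:260,180:380]
    cv2.imwrite(f"pics/{n}6.png",cv2.resize(i,None,fx=3.7,fy=3.7,interpolation=cv2.INTER_CUBIC))
E
```

```text
time_s: 15.7
eef_pos: [0.5745, 0.0117, 0.0959]
eef_rot: [-0.019, 0.963, 0.071, 0.258]
wrist_force: [-0.9, 2.8, 1.9]
opening: 0.572
t15.70 rel-top mm (tool axes) [-0.038 -0.298 36.258] force tool [ 0.51  -2.903 -1.923]
time_s: 16.2
eef_pos: [0.5643, 0.0099, 0.1137]
eef_rot: [-0.019, 0.963, 0.071, 0.258]
wrist_force: [-0.1, 0.7, -1.3]
opening: 0.571
t16.20 rel-top mm (tool axes) [-0.135 -0.017 15.638] force tool [-0.601 -0.707  1.126]
```

View pics/side6.png

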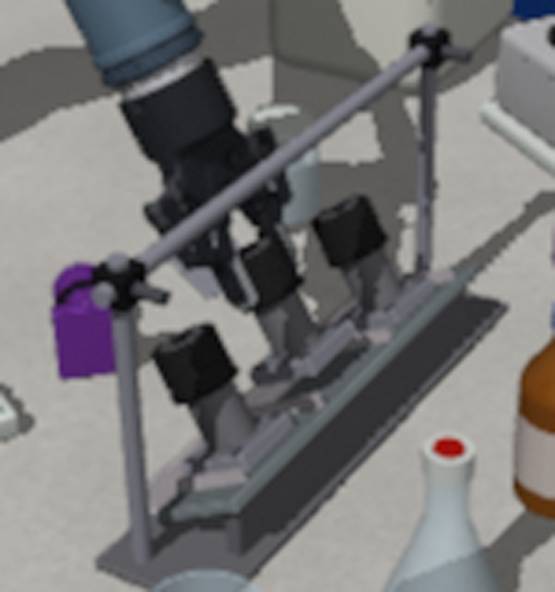

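```bash
python3 -m inch '[{"delta_pos":[0,0,-1],"rotation":[0,0,0]},{"delta_pos":[0,0,-2],"rotation":[0,0,0]},{"delta_pos":[0,0,-2.5],"rotation":[0,0,0]},{"delta_pos":[0,0,-2.5],"rotation":[0,0,0]},{"delta_pos":[0,0,-2],"rotation":[0,0,0]},{"delta_pos":[-1,0,-2],"rotation":[0,0,0]},{"delta_pos":[-2,0,0],"rotation":[0,0,0]},{"delta_pos":[-1,0,0],"rotation":[0,0,0]},{"delta_pos":[0,0,0],"rotation":[0,0,0]}]'
python3 - <<'E'
from g import *
from m import *
yv=-ey; xv=np.cross(yv,-k); Rv=np.c_[xv,yv,-k]
delta([.46,-.369,.2],Rv)
c=camera("side")["color"][:,:,::-1];cv2.imwrite("pics/side7.png",c)
E
```

```text
time_s: 17.25
eef_pos: [0.4694, -0.0035, 0.1957]
eef_rot: [-0.02, 0.964, 0.07, 0.257]
wrist_force: [0.5, -0.0, -3.0]
opening: 0.572
t 17.35 pos [ 0.471 -0.004  0.197] q [-0.47  -0.395  2.289  0.395  0.848  0.753]
tool-delta cm [-5.388 35.959 -3.461] world [-0.011 -0.365  0.003]
rotvec [-0.001 -0.523  0.   ]
```

View pics/side7.png

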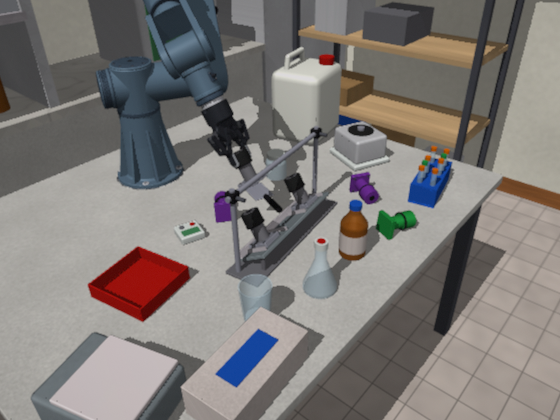

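```bash
python3 -m inch '[{"delta_pos":[0,1,0],"rotation":[0,-0.08,0]},{"delta_pos":[0,2,0],"rotation":[0,-0.1,0]},{"delta_pos":[0,3,0],"rotation":[0,-0.1,0]},{"delta_pos":[0,3,0],"rotation":[0,-0.1,0]},{"delta_pos":[0,3,0],"rotation":[0,-0.1,0]},{"delta_pos":[0,4,0],"rotation":[0,-0.04,0]},{"delta_pos":[0,4,0],"rotation":[0,0,0]},{"delta_pos":[0,4,0],"rotation":[0,0,0]},{"delta_pos":[0,3,0],"rotation":[0,0,0]},{"delta_pos":[0,2,0],"rotation":[0,0,0]}]'
python3 - <<'E'
from g import *
yv=-ey; xv=np.cross(yv,-k); Rv=np.c_[xv,yv,-k]
delta([.46,-.369,.2],Rv)
E
```

```text
time_s: 18.4
eef_pos: [0.5145, -0.2934, 0.1963]
eef_rot: [-0.0, 0.997, 0.072, 0.002]
wrist_force: [1.0, 0.8, -3.0]
opening: 0.57
t 18.4 pos [ 0.515 -0.293  0.196] q [-0.72   0.249  1.598  0.003  1.292  0.706]
tool-delta cm [-6.486  6.698 -0.387] world [-0.055 -0.076  0.004]
rotvec [ 0.    -0.003 -0.   ]
```

```bash
python3 -m inch '[{"delta_pos":[-2,2,0],"rotation":[0,0,0]},{"delta_pos":[-2.3,2.4,1],"rotation":[0,0,0]},{"delta_pos":[-2.2,2.3,2],"rotation":[0,0,0]},{"delta_pos":[0,0,3],"rotation":[0,0,0]},{"delta_pos":[0,0,3],"rotation":[0,0,0]},{"delta_pos":[0,0,1.5],"rotation":[0,0,0]},{"delta_pos":[0,0,0],"rotation":[0,0,0]},{"delta_pos":[0,0,0],"rotation":[0,0,0]}]'
python3 - <<'E'
from g import *
from m import *
yv=-ey; xv=np.cross(yv,-k); Rv=np.c_[xv,yv,-k]
delta([.46,-.369,.064],Rv)
for n in("side","top"):
    c=camera(n)["color"][:,:,::-1]
    i=c[200:340,60:240] if n=="side" else c[200:340,350:500]
    cv2.imwrite(f"pics/{n}8.png",cv2.resize(i,None,fx=3.7,fy=3.7,interpolation=cv2.INTER_CUBIC))
E
```

```text
time_s: 19.2
eef_pos: [0.46, -0.3667, 0.0924]
eef_rot: [-0.0, 0.997, 0.073, 0.002]
wrist_force: [0.1, -0.1, -2.2]
opening: 0.572
t 19.3 pos [ 0.46  -0.367  0.094] q [-0.876  0.365  1.678  0.003  1.094  0.547]
tool-delta cm [-0.081  0.154  2.967] world [-0.    -0.002 -0.03 ]
rotvec [ 0.002 -0.005  0.002]
```

View pics/side8.png

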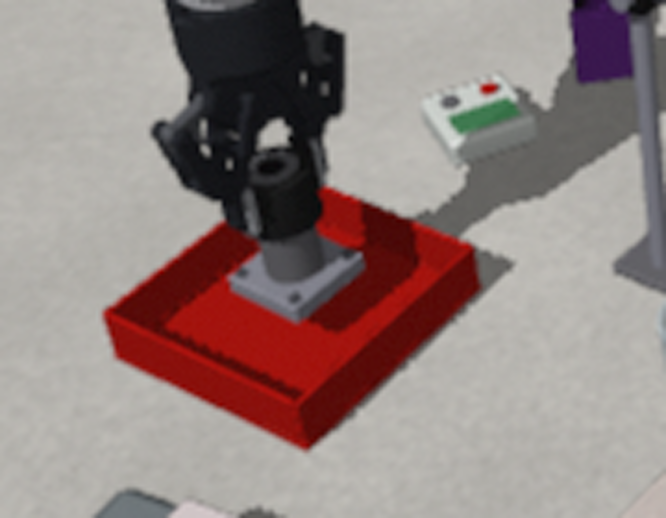

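View pics/top8.png

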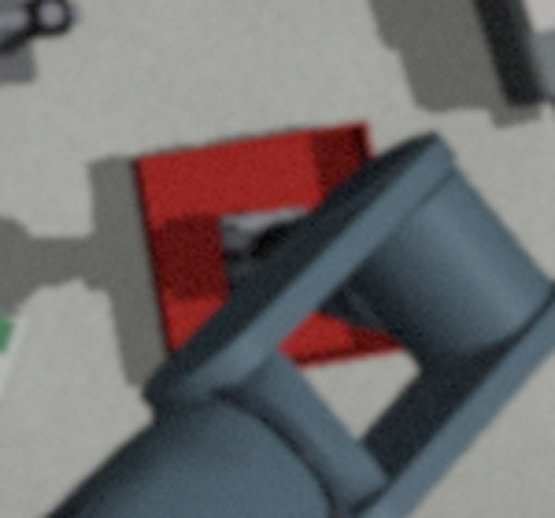

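Head is upright and over the tub. Lowering gently now, watching the force.

```bash
python3 -m inch '[{"delta_pos":[0,0,0.8],"rotation":[0,0,0]},{"delta_pos":[0,0,0.8],"rotation":[0,0,0]},{"delta_pos":[0,0,0.6],"rotation":[0,0,0]},{"delta_pos":[0,0,0],"rotation":[0,0,0]},{"delta_pos":[0,0,0],"rotation":[0,0,0]}]' 
python3 -m inch '[{"delta_pos":[0,0,0.2],"rotation":[0,0,0]},{"delta_pos":[0,0,0],"rotation":[0,0,0]}]' 
python3 -m inch '[{"delta_pos":[0,0,0.2],"rotation":[0,0,0]},{"delta_pos":[0,0,0],"rotation":[0,0,0]}]'
python3 -m inch '[{"delta_pos":[0,0,0.2],"rotation":[0,0,0]},{"delta_pos":[0,0,0],"rotation":[0,0,0]}]'
```

```text
time_s: 19.9
eef_pos: [0.4589, -0.3661, 0.0694]
eef_rot: [-0.001, 0.997, 0.073, 0.001]
wrist_force: [0.1, -0.4, -2.5]
opening: 0.571
time_s: 20.1
eef_pos: [0.4592, -0.3664, 0.0678]
eef_rot: [-0.0, 0.997, 0.073, 0.001]
wrist_force: [0.1, 1.2, -4.3]
opening: 0.565
time_s: 20.3
eef_pos: [0.4591, -0.3662, 0.0657]
eef_rot: [-0.0, 0.997, 0.073, 0.001]
wrist_force: [-0.0, 0.2, -2.1]
opening: 0.572
time_s: 20.5
eef_pos: [0.4595, -0.3664, 0.0642]
eef_rot: [-0.0, 0.997, 0.073, 0.002]
wrist_force: [0.7, 1.7, 2.1]
opening: 0.571
```

```bash
python3 -m inch '[{"delta_pos":[0,0,0],"rotation":[0,0,0]},{"delta_pos":[0,0,0],"rotation":[0,0,0]},{"delta_pos":[0,0,0],"rotation":[0,0,0]},{"delta_pos":[0,0,0],"rotation":[0,0,0]},{"delta_pos":[0,0,0],"rotation":[0,0,0]}]' 8
python3 -m inch '[{"delta_pos":[0,0,-0.5],"rotation":[0,0,0]},{"delta_pos":[0,0,-1],"rotation":[0,0,0]},{"delta_pos":[0,0,-2],"rotation":[0,0,0]},{"delta_pos":[0,0,-3],"rotation":[0,0,0]},{"delta_pos":[0,0,-4],"rotation":[0,0,0]},{"delta_pos":[0,0,-4],"rotation":[0,0,0]},{"delta_pos":[-4,0,-2],"rotation":[0,0,0]},{"delta_pos":[-4,0,0],"rotation":[0,0,0]},{"delta_pos":[-3,0,0],"rotation":[0,0,0]},{"delta_pos":[0,0,0],"rotation":[0,0,0]}]'
python3 - <<'E'
from m import *
for n in("side","top"):
    c=camera(n)["color"][:,:,::-1]
    cv2.imwrite(f"pics/{n}9.png",c)
E
```

```text
time_s: 21.0
eef_pos: [0.4592, -0.3664, 0.0639]
eef_rot: [-0.0, 0.997, 0.073, 0.001]
wrist_force: [-0.2, 0.5, -0.2]
opening: 0.941
time_s: 22.0
eef_pos: [0.3474, -0.3831, 0.2298]
eef_rot: [0.0, 0.997, 0.072, 0.001]
wrist_force: [0.3, 0.1, -0.8]
opening: 0.941
```

View pics/side9.png

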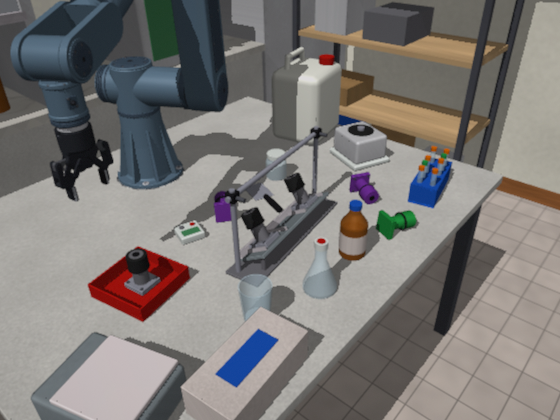

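View pics/top9.png

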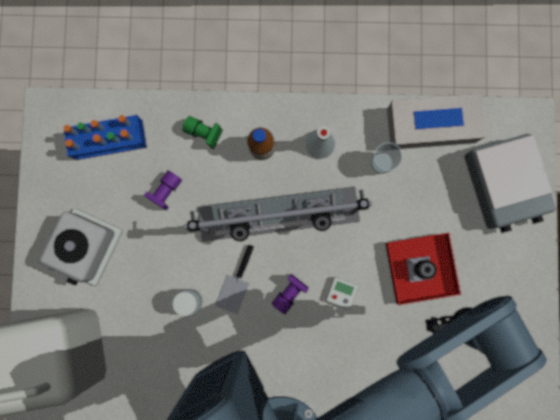

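Run:
```python
from m import *
print(T.onz(427,268,.099), T.proj([.4592,-.3664,.099]))
a=cv2.imread("pics/top0.png");b=cv2.imread("pics/top9.png")
d=cv2.absdiff(a,b).max(2); d[330:]=0
m=(cv2.GaussianBlur(d,(5,5),0)>30).astype(np.uint8)
n,_,st,_=cv2.connectedComponentsWithStats(m)
print(st[1:][st[1:,4]>25])
from bench import hand_in; print(hand_in())
```

```text
[ 0.46241593 -0.36546479  0.099     ] [427.3649554  269.26625689]
[[ 248  218   43   20  465]
 [ 393  256   44   27  901]
 [ 164  289  201   41 3934]
 [ 425  295  102   36 2330]]
the job is handed in; nothing more can be done
None
```

I tested all three heads left to right, and the tired one, from the middle nest, now stands in the red tub. The job was handed in at about 22 s of the 64 s allowed; `hand_in()` gives no verdict.

| Nest | Pressed in | Push-back | Result |
|---|---|---|---|
| Left | 7.9–8.7 mm | 13.8–15.0 N | sound |
| Middle | 8.4–9.2 mm | 5.0–5.4 N | tired |
| Right | 6.9–7.8 mm | 14.2–14.3 N | sound |

The depths assume each cup's rest position as measured from the cameras; contact was first felt within about 1 mm of that. I held each cup in for at least 0.4 s before letting it out.

I gripped the middle head by its cup, drew it out along its lean past the rod, turned it upright, lowered it until it touched the tub floor, let go and backed away.

**Last checks:**
- **Tired head:** it looks upright in both views. Its centre is at about (0.462, -0.365), within 5 mm of the tub's centre at (0.460, -0.369).
- **Sound heads:** both are still in their nests. Comparing the top view before and after showed no change at either one.
- **Bystanders:** I saw none moved. The only changes in that comparison were the emptied nest, the head in the tub, and two patches low in the picture that I put down to the arm and its shadow. I did not separate those patches from the jar, spatula and timer beside them, nor check the bystanders' positions one by one.
- **Robot:** it is clear of everything, with the wrist force back to noise level. No check failed.

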